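# Hold the wet red knob over the drip tray with sprung tongs

### The job

Take the sprung tongs off their wooden rest, close their jaws on the freshly lacquered red knob, lift it off its post and bring it over the middle of the grey drip tray, about 15 cm above the bench. The program finishes while holding: the tongs still squeezed in the gripper, the red knob still, upright and clear of everything but the jaws. The lacquer is wet, so only the tongs may touch the red knob, which must not be dropped, and the other two knobs and the things lying about the bench are left where they are.

Things in the scene. Friction and masses are not known exactly. Their poses are not given: they have to be found in the camera images.
- tongs: Loose steel tongs, lying level, 208 mm long, 22 mm high, 140 g. Origin: on the underside, midway between the hinges at the rear; x runs along the middle to the jaws, z up. Rear block x -18 to 6 mm, 46 mm wide; two straight upright arms (6 mm thick) run from it to x = 190 mm, 46 mm apart outside at the rear, spreading forward when open. On the rest the underside is 30 mm above the bench.
- tongs_grip (a point): Middle of the tongs between the black sleeves (60 mm long), 85 mm ahead of the origin, 11 mm above the underside: grip here from above across both arms. Outside width here 61 mm at rest, about 45 mm when clamped on a knob. Squeezed to about 56 mm the tongs can be carried with jaws still open (48 mm between studs).
- tongs_jaw (a point): Centre between the two jaws, 170 mm ahead of the tongs' origin and at mid height (11 mm above their underside). Each jaw has two upright 8 mm rubber studs, 22 mm apart lengthwise, that seat around a knob; gap between facing studs 57 mm when open.
- tongs_left (a joint): Closing angle of each tong arm (both turn alike): 0 fully open, about 0.1 rad clamped on a knob, 0.16 at the stop. A spring pushes the arms open: at the sleeves about 5 N a side starts closing them and about 11 N a side reaches a knob, so 25 to 60 N of grip clamps well.
- rest: Fixed dark wooden rest. Origin: centre of its underside; x along the tongs. Base plate 190 x 70 x 6 mm, two cross bars 90 mm wide, 16 mm long, tops at 30 mm, centred at x = -80 and 60 mm. The tongs lie on the bars, their sleeves near the rest's centre, where fingers have room down to the base plate.
- red_knob: Loose turned knob, bright red wet lacquer, 35 mm high: foot 22 mm diameter up to 7 mm, cylindrical band 30 mm diameter from 10 to 30 mm, chamfered top; 30 to 60 g. Origin: centre of its underside, z up. It stands on one of the three posts, 60 mm above the bench.
- red_band (a point): Centre of the red knob, 20 mm above its underside, at the middle of the band: where the jaws should grip.
- blue_knob: Same knob in blue, on another post. Leave alone.
- plain_knob: Same knob in bare pale wood, on another post. Leave alone.
- board: Fixed plywood drying board 60 x 230 x 15 mm; origin: centre of its underside. Three aluminium posts, 26 mm diameter, tops 60 mm above the bench, at y = -85, 0 and 85 mm of the board. Which knob stands where varies.
- tray: Fixed grey square drip tray 160 x 160 mm, 20 mm high, 4 mm walls. Origin: centre of its underside.
- glue: Bystander: white glue bottle, 56 mm diameter, 150 mm high, behind the board. Origin: centre of underside.
- tin: Bystander: tin with green label, 76 mm diameter, 60 mm high. Origin: centre of underside.
- spool: Bystander: black spool, 80 mm diameter, 65 mm high. Origin: centre of underside.
- offcut: Bystander: wood offcut 140 x 60 x 30 mm. Origin: centre of underside.
- driver: Bystander: orange screwdriver lying on the bench, about 200 mm long.
Not all that is in view belongs to the job. Leave any green look-alike of the tongs alone.

How it is judged:
On the way, in this order (a step that is already met when the one before it is completed fails the run):
1. the tongs are carried in the gripper, clear of their rest, the red knob still on its post (contact force between the fingers and tongs above 1 N and contact force between tongs and rest below 0.01 N and height (world z) of tongs above 0.045 m and distance of red_knob from where it was at the start of the episode below 0.02 m), for 0.2 s.
2. the jaws are closed round the band of the red knob (contact force between tongs and red_knob above 1 N and distance between tongs_jaw and red_band below 0.015 m and value of joint tongs_left above 0.085 rad), for 0.2 s.
At the end, for the whole second after the job is handed in: Gripper holds tongs; jaws hold the red knob by its band (centres within 15 mm), underside 110-220 mm above the bench, within 50 mm of the tray's centre in plan, tilt under 0.4 rad, under 30 mm/s, tongs and knob off rest and tray; other knobs within 20 mm of their start (all of step 2 and contact force between the fingers and tongs above 1 N and height (world z) of red_knob between 0.11 and 0.22 m and horizontal distance between red_knob and tray below 0.05 m and angle between red_knob's own z axis and vertical below 0.4 rad and linear speed of red_knob below 0.03 m/s and contact force between tongs and rest below 0.01 N and contact force between each of tongs, red_knob and tray below 0.01 N and horizontal distance between each of blue_knob, plain_knob and board below 0.11 m and distance of each of blue_knob, plain_knob from where it was at the start of the episode below 0.02 m); the arm keeps its last pose, push and grip.
It fails at once if the fingers or the arm touch the wet red knob (contact force between any of the fingers, the arm and red_knob above 0.3 N).
It fails at once if the red knob is dropped or knocked off its post (height (world z) of red_knob below 0.045 m).
It fails at once if another knob is moved by over 20 mm (distance of any of blue_knob, plain_knob from where it was at the start of the episode above 0.02 m).
It fails at once if a bystander on the bench is moved by over 30 mm (distance of any of glue, tin, spool, offcut, driver from where it was at the start of the episode above 0.03 m).
It also fails if it takes over 42 s, if anything falls off the work surface, if the arm or the gripper's body presses on something with over 40 N, if the wrist force passes 120 N, or if a joint passes its speed limit or range.

### The arm

A 6-joint arm with a two-finger parallel gripper is mounted at the origin on the work surface. World frame = base frame: x ahead of the robot, y to its left, z up, the work surface at z = 0. Lengths are in m, angles in rad, forces in N, time in s.
With the tool pointing down it reaches from about 0.325 to 0.775 m from the base axis. Payload 5.5 kg.
Tool frame: the origin (TCP) lies at the very end of the fingers, on their centre line; the grasp point (between the pads) lies 19 mm behind it; z points along the fingers, y is the line along which they close (so a half turn about z gives the same grasp; the last joint's range is limited). The gripper opens to 88 mm and grips with 3 to 60 N. Pads are 20 mm wide; open, the fingers measure 115 mm over their backs; the gripper's body (75 mm by 178 mm) begins 61 mm behind the grasp point.
Start: joints at [1.157, 0.091, 1.231, -0, 1.82, -0.057], TCP at [0.21, 0.562, 0.223] pointing down, gripper open.
Joint ranges: [-2.87, 2.87], [-0.86, 2.18], [0.17, 2.46], [-1.51, 4.65], [0.06, 2.69], [-2.65, 2.65]. Speed limits (rad/s): [2.57, 2.57, 3.01, 3.14, 3.14, 3.14].

### API

Orientations are given as a unit quaternion [w, x, y, z].
In Python, from station import sense, capture, sign_off gives the robot as it stands.
- The arm moves only by the tool arm_command, never from a script. Its argument "series" is a list of rows, each an object with "offset": the shift along the world's x, y, z in mm, a list of three; "rot": the turn, a rotation vector about the world's x, y, z in degrees, a list of three. A call has 1 to 20 rows; each row shifts and turns the commanded pose from where the row before left it; what a row does not reach is not made up. A row lasts 1/12 s, in which the tool goes at most 41.7 mm and 7.16 degrees, less where a joint would pass 70% of its speed; a pose out of reach is approached as far as the arm can. A call with a gripper value outside its range is refused whole. "jaw" is the opening, from 0 (shut) to 1 (fully open), set as the call begins (left out, the last holds). The fingers move at their own pace and stop on an object; "newtons" is the grip in N (left out, the last holds). Time passes only in rows, so rows that do not move let the fingers close. It gives the time, the measured TCP pose, the force, the opening and the grip force at its end, in the units of the state.
- sense(): the state, without advancing time (a new reading comes with each control period).
- capture(name): name is "side" or "top" or "wrist"; returns a dict with "image" (384x512x3 uint8, red, green, blue), "K" (3x3 intrinsics, pixels), "k1" (the pictures are not rectified: a ray, as slopes to the right and down, at radius r is drawn at 1 + k1 r^2 times it, then the intrinsics apply), "R" (3x3) and "t" (3): a world point X has camera coordinates R X + t; the wrist camera has in their place "mount" (4x4, takes a point from camera to tool coordinates, whose origin is the TCP and whose axes are the flange's). Camera axes: x right, y down, z forward; pixel columns grow to the right and rows downward; lengths in m; the calibration is good to about 2 mm. A picture is of the moment at which its call begins: read the wrist's pose just before it. There is no depth.
- sign_off(): hands the job in; it is judged then, once.
The state is a dict: "t": time; "qpos": joint angles; "joint_velocities": joint speeds; "tau": joint torques, N m; "position": TCP position; "orientation": TCP orientation; "ft_force": force on the tool from outside, world axes, zero at the start; "moment": the same for the moment, N m; "grip_width": finger opening in m; "finger_force": force on a finger pad.
Only numpy, scipy, OpenCV 4.12 (cv2) and the standard library are available. Lean on these libraries where they do the work, as an engineer would, in place of code of your own. Each camera call takes 0.05 s, during which the arm holds its last target. There are 200 camera calls.

## Working session

There is one attempt and no reset: what is moved stays moved. The work goes in short steps, Python scripts to look and compute and a tool call to move; the robot and the scene stay as the last step left them, time stands still between calls to the robot, and variables do not carry over. Pictures are saved under pics/ and viewed, at most 10 in all, crops included, and the job is handed in when it is done.

Besides the shell and the picture viewer there is one more tool, called after "Emit:" as a command line: name --argument value ..., lists and objects as JSON in quotes. arm_command: Moves the arm, as the interface text tells. Its arguments: {"type":"object","properties":{"series":{"type":"array","items":{"type":"object","properties":{"offset":{"type":"array","items":{"type":"number"}},"rot":{"type":"array","items":{"type":"number"}}}}},"jaw":{"type":"number"},"newtons":{"type":"number"}},"required":["series"]}

```bash
mkdir -p pics; cat > h.py <<'E'
import numpy as np, cv2
from station import sense, capture, sign_off
from scipy.spatial.transform import Rotation as Ro
def get(name):
    s=sense(); c=capture(name)
    if name=='wrist':
        q=s['orientation']; M=np.eye(4); M[:3,:3]=Ro.from_quat([q[1],q[2],q[3],q[0]]).as_matrix(); M[:3,3]=s['position']
        W=M@c['mount']; c['R']=W[:3,:3].T; c['t']=-W[:3,:3].T@W[:3,3]
    return c
def ray(c,uv):
    K=np.array(c['K']); uv=np.atleast_2d(uv).astype(float)
    d=np.c_[(uv[:,0]-K[0,2])/K[0,0],(uv[:,1]-K[1,2])/K[1,1]]; x=d.copy()
    for _ in range(20): x=d/(1+c['k1']*(x**2).sum(1,keepdims=True))
    R=np.array(c['R']); return -R.T@np.array(c['t']), np.c_[x,np.ones(len(x))]@R
def plane(c,uv,z):
    o,d=ray(c,uv); return (o+d*((z-o[2])/d[:,2])[:,None])
def proj(c,X):
    p=np.atleast_2d(X)@np.array(c['R']).T+np.array(c['t']); x=p[:,:2]/p[:,2:]
    x=x*(1+c['k1']*(x**2).sum(1,keepdims=True)); K=np.array(c['K'])
    return x*[K[0,0],K[1,1]]+[K[0,2],K[1,2]]
def save(c,n): cv2.imwrite(f'pics/{n}.png',c['image'][:,:,::-1])
E
python3 - <<'E'
from h import *
import pickle
for n in ['top','side','wrist']:
    c=get(n); pickle.dump(c,open(n+'.pkl','wb')); save(c,n+'0'); print(n,-np.array(c['R']).T@c['t'],c['k1'])
print(sense())
a=cv2.imread('pics/top0.png');cv2.imwrite('pics/top0b.png',cv2.resize(a,(800,600)))
E
```

```text
top [ 0.42738142 -0.02711825  1.24252114] -0.14329282704428928
side [0.35662694 1.11544777 0.82002296] -0.01807206544491387
wrist [0.13678125 0.58886361 0.38443975] -0.012972948660202701
{'t': 0.15, 'qpos': array([ 1.15731860e+00,  9.17252050e-02,  1.23160135e+00, -4.49316345e-05,
        1.81977450e+00, -5.67343442e-02]), 'joint_velocities': array([ 0.00100569, -0.00217043, -0.00352777,  0.00135217, -0.00092136,
       -0.00010241]), 'tau': array([ 1.40829834e-03, -4.47041595e+01, -4.06908846e+01,  6.99114846e-02,
        2.73958559e-02, -1.18605840e-04]), 'position': array([0.20948417, 0.56201478, 0.22174756]), 'orientation': array([-1.54510233e-04,  1.77432715e-01,  9.84132645e-01, -7.38526403e-04]), 'ft_force': array([0.28616235, 1.01696438, 0.1958701 ]), 'moment': array([ 0.03505265, -0.02393559,  0.00533729]), 'finger_force': 0.0, 'grip_width': 0.08777139730395032}
```

View pics/top0.png

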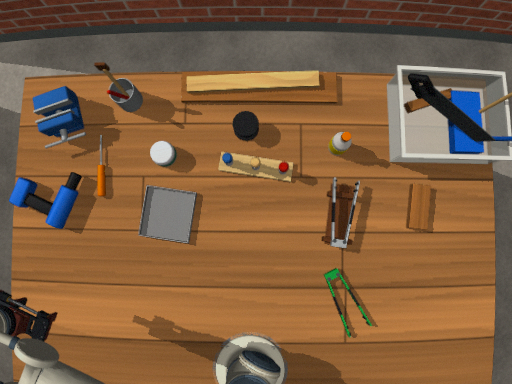

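View pics/side0.png

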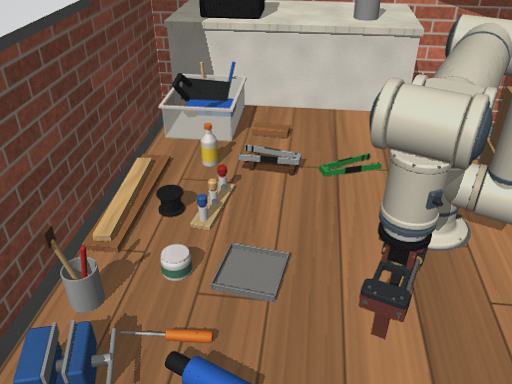

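The top view has x up and y left. The tongs lie at about (342,212) with their jaws up and rear block at (340,243). The red knob is at (284,167), the right-hand post, and the tray is at (168,215). The green decoy is at (348,300).

```bash
python3 - <<'E'
from h import *
import pickle
c=pickle.load(open('top.pkl','rb')); s=pickle.load(open('side.pkl','rb'))
im=c['image']; 
cv2.imwrite('pics/tz.png',np.hstack([cv2.resize(im[170:254,310:374,::-1],None,fx=6,fy=6,interpolation=cv2.INTER_CUBIC),cv2.resize(im[146:188,212:300,::-1],None,fx=4.5,fy=12*1,interpolation=cv2.INTER_CUBIC)[:504]])) 
def red(im):
    h=cv2.cvtColor(im,cv2.COLOR_RGB2HSV); return (((h[...,0]<6)|(h[...,0]>174))&(h[...,1]>180)&(h[...,2]>80)).astype(np.uint8)
for cc,box in((c,(150,185,270,300)),(s,(155,195,210,235))):
    y0,y1,x0,x1=box; m=red(cc['image'][y0:y1,x0:x1]); ys,xs=np.nonzero(m); print(len(xs),xs.min()+x0,xs.max()+x0,ys.min()+y0,ys.max()+y0,xs.mean()+x0,ys.mean()+y0)
    print(plane(cc,[xs.mean()+x0,ys.mean()+y0],0.085))
# tray
for n,p,z in [('tray',[[147,187],[197,191],[189,243],[141,236]],.02),('board',[[222,152],[294,163],[293,181],[219,171]],.015),('blue',[[227,159]],.09),('plain',[[255,163]],.09),('red',[[284,167]],.09),('tongsrear',[[340,243]],.052),('jaws',[[334,180],[358,183]],.052),('glue',[[341,143]],.1),('tin',[[162,153]],.06),('spool',[[246,125]],.06)]:
    P=plane(c,p,z); print(n,P.round(4).tolist(),P.mean(0))
E
```

```text
70 279 287 162 171 283.2 166.74285714285713
[[ 0.61545243 -0.09539796  0.085     ]]
78 218 225 165 176 221.42307692307693 169.87179487179486
[[ 0.61627572 -0.08858421  0.085     ]]
tray [[0.5605, 0.3263, 0.02], [0.5488, 0.1677, 0.02], [0.388, 0.1896, 0.02], [0.4073, 0.3411, 0.02]] [0.47612886 0.2561726  0.02      ]
board [[0.6727, 0.0923, 0.015], [0.6389, -0.1333, 0.015], [0.5822, -0.13, 0.015], [0.6124, 0.1007, 0.015]] [ 0.6265576  -0.01758229  0.015     ]
blue [[0.6368, 0.0699, 0.09]] [0.63683148 0.06987125 0.09      ]
plain [[0.6253, -0.0125, 0.09]] [ 0.62525953 -0.01249834  0.09      ]
red [[0.6139, -0.0974, 0.09]] [ 0.61389398 -0.09744464  0.09      ]
tongsrear [[0.3922, -0.2676, 0.052]] [ 0.39215766 -0.26764322  0.052     ]
jaws [[0.5815, -0.2511, 0.052], [0.5729, -0.3245, 0.052]] [ 0.57721906 -0.28781284  0.052     ]
glue [[0.6849, -0.2646, 0.1]] [ 0.68492818 -0.26455445  0.1       ]
tin [[0.6607, 0.2718, 0.06]] [0.66070727 0.27176778 0.06      ]
spool [[0.7477, 0.0161, 0.06]] [0.74765725 0.016111   0.06      ]
```

View pics/tz.png

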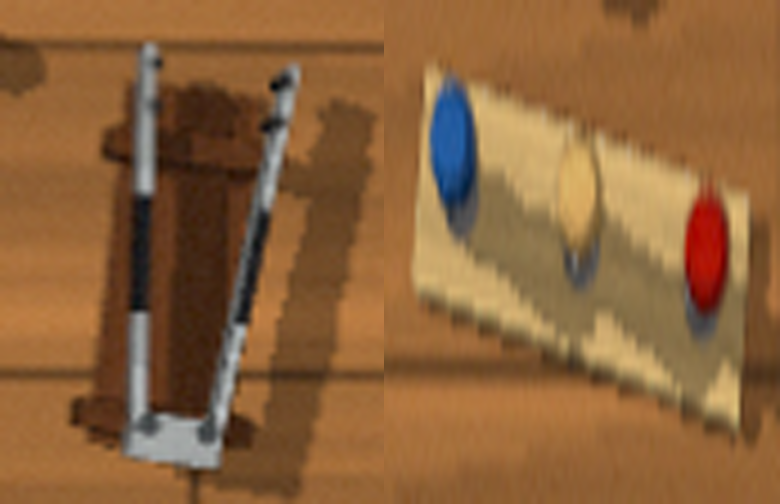

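The zoomed crop shows the sleeve centres at top-view pixels (333.5,212) and (352.5,214). The tongs are open with their heading slightly toward -y. I'll move above them and refine with the wrist camera.

Emit:
arm_command --series '[{"offset": [15, -30, 0], "rot": [0, 0, 1]}, {"offset": [15, -30, 0], "rot": [0, 0, 1]}, {"offset": [15, -30, 0], "rot": [0, 0, 1]}, {"offset": [15, -30, 0], "rot": [0, 0, 1]}, {"offset": [15, -30, 0], "rot": [0, 0, 1]}, {"offset": [15, -30, 0], "rot": [0, 0, 1]}, {"offset": [15, -30, 0], "rot": [0, 0, 1]}, {"offset": [15, -30, 0], "rot": [0, 0, 1]}, {"offset": [15, -30, 0], "rot": [0, 0, 1]}, {"offset": [15, -30, 0], "rot": [0, 0, 1]}, {"offset": [15, -30, 0], "rot": [0, 0, 1]}, {"offset": [15, -30, 0], "rot": [0, 0, 1]}, {"offset": [15, -30, 0], "rot": [0, 0, 1]}, {"offset": [15, -30, 0], "rot": [0, 0, 1]}]' --jaw 1

```text
t: 1.32
position: [0.4198, 0.1406, 0.2225]
orientation: [-0.0, 0.056, 0.998, 0.0]
ft_force: [-0.4, 0.5, 0.3]
grip_width: 0.0877
finger_force: 0.0
```

Emit:
arm_command --series '[{"offset": [4, -30, 0]}, {"offset": [4, -30, 0]}, {"offset": [4, -30, 0]}, {"offset": [4, -30, 0]}, {"offset": [4, -30, 0]}, {"offset": [4, -30, 0]}, {"offset": [4, -30, 0]}, {"offset": [4, -30, 0]}, {"offset": [4, -30, 0]}, {"offset": [4, -30, 0]}, {"offset": [4, -30, 0]}, {"offset": [4, -30, 0]}, {"offset": [2, -30, 0]}, {"offset": [0, -30, 0]}, {"offset": [0, -15, 0]}, {"offset": [0, 0, 0]}, {"offset": [0, 0, 0]}]'

```text
invalid input
```

```bash
python3 - <<'E'
from h import *
import pickle
c=get('wrist'); pickle.dump(c,open('w1.pkl','wb')); cv2.imwrite('pics/w1.png',cv2.resize(c['image'][:,:,::-1],(800,600)))
s=sense(); print(s['position'],s['orientation'],s['joint_velocities'].round(3),s['qpos'].round(2))
E
```

```text
[0.42191973 0.13601996 0.2221324 ] [ 5.34775592e-04  5.75142299e-02  9.98342813e-01 -1.85881335e-03] [ 0.094 -0.002  0.009  0.032  0.009  0.206] [ 0.24 -0.33  1.62 -0.    1.85 -1.22]
```

View pics/w1.png

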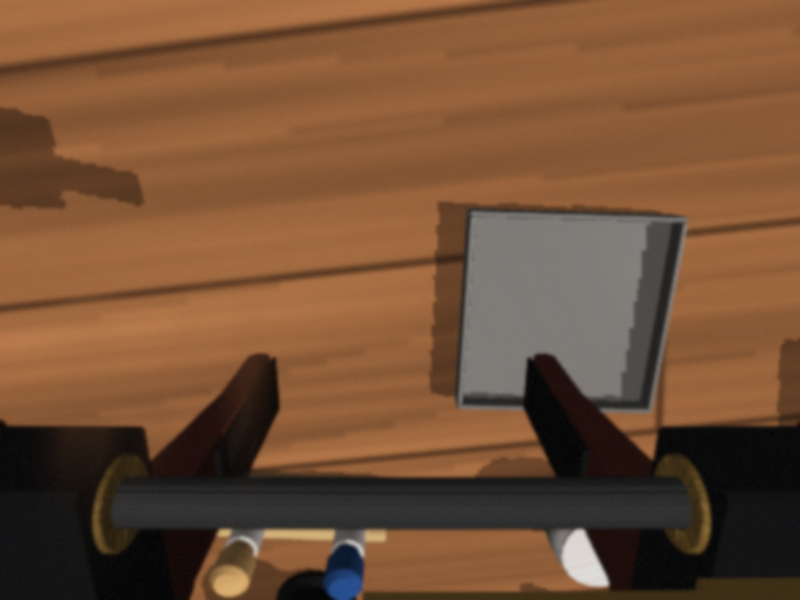

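The wrist view (image down = +x) shows the tray, with corners near (468,210) and (650,408), and the open fingers. The second move was refused because its rows left out `rot`, so I'll resend it.

Emit:
arm_command --series '[{"offset": [4, -30, 0], "rot": [0, 0, 0]}, {"offset": [4, -30, 0], "rot": [0, 0, 0]}, {"offset": [4, -30, 0], "rot": [0, 0, 0]}, {"offset": [4, -30, 0], "rot": [0, 0, 0]}, {"offset": [4, -30, 0], "rot": [0, 0, 0]}, {"offset": [4, -30, 0], "rot": [0, 0, 0]}, {"offset": [4, -30, 0], "rot": [0, 0, 0]}, {"offset": [4, -30, 0], "rot": [0, 0, 0]}, {"offset": [4, -30, 0], "rot": [0, 0, 0]}, {"offset": [4, -30, 0], "rot": [0, 0, 0]}, {"offset": [4, -30, 0], "rot": [0, 0, 0]}, {"offset": [4, -30, 0], "rot": [0, 0, 0]}, {"offset": [2, -30, 0], "rot": [0, 0, 0]}, {"offset": [0, -20, 0], "rot": [0, 0, 0]}, {"offset": [0, 0, 0], "rot": [0, 0, 0]}, {"offset": [0, 0, 0], "rot": [0, 0, 0]}]'

```text
t: 2.7
position: [0.4693, -0.2681, 0.2219]
orientation: [-0.001, 0.057, 0.998, 0.001]
ft_force: [0.2, 0.0, -0.1]
grip_width: 0.0876
finger_force: 0.0
```

```bash
python3 - <<'E'
from h import *
import pickle
c=get('wrist'); pickle.dump(c,open('w1.pkl','wb')); cv2.imwrite('pics/w2.png',cv2.resize(c['image'][:,:,::-1],(800,600)))
s=sense(); print(s['position'],s['orientation'],s['joint_velocities'].round(3),s['qpos'].round(2))
E
```

```text
[ 0.46950971 -0.26729696  0.22221938] [-3.56858494e-04  5.64527807e-02  9.98405077e-01  5.07420834e-04] [ 0.022 -0.021  0.007  0.002  0.002 -0.001] [-0.58 -0.07  1.39  0.    1.82 -2.04]
```

View pics/w2.png

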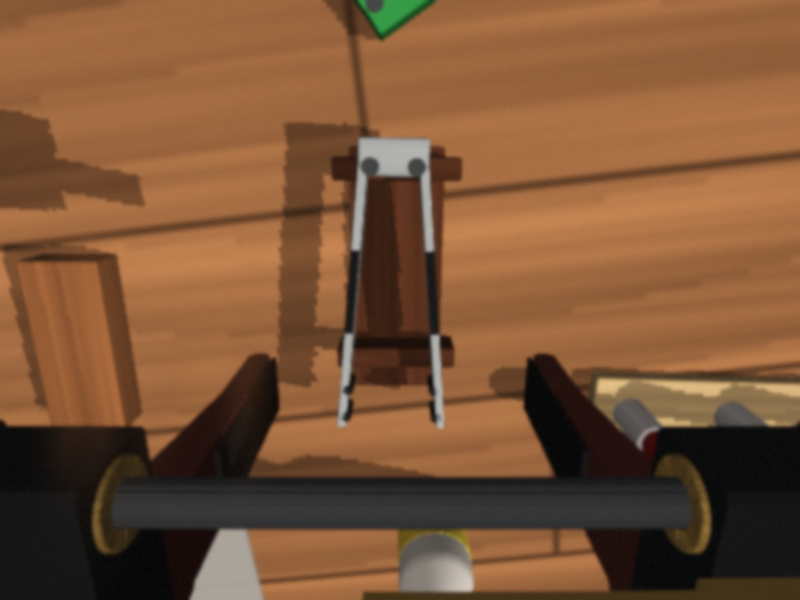

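The wrist view shows the tongs squarely aligned. Hinges are at (370,166) and (416,166), sleeve centres at about (351.5,293) and (433.5,293), and tips at (344,425) and (439,425), in the 800x600 picture.

```bash
python3 - <<'E'
from h import *
import pickle
c=pickle.load(open('w1.pkl','rb')); t=pickle.load(open('top.pkl','rb'))
p=lambda l: np.array(l)*.64-.18
H=plane(c,p([[370,166],[416,166]]),.052); S=plane(c,p([[351.5,293],[433.5,293]]),.052); T=plane(c,p([[344,425],[439,425]]),.052)
for n,P in(('hinge',H),('sleeve',S),('tip',T)): print(n,P.round(4).tolist(),P.mean(0).round(4),np.linalg.norm(P[0]-P[1]))
a,b=H.mean(0),T.mean(0); d=b-a; yaw=np.degrees(np.arctan2(d[1],d[0])); print('yaw',yaw,np.linalg.norm(d)); u=d/np.linalg.norm(d)
print('grip from hinge',a+.085*u,'origin from tip',b-.105*u)
print('top sleeves',plane(t,[[333.5,212],[352.5,214.2]],.052).round(4),'mean',plane(t,[[333.5,212],[352.5,214.2]],.052).mean(0))
s=sense();q=s['orientation'];R=Ro.from_quat([q[1],q[2],q[3],q[0]]).as_matrix(); print('tool y yaw',np.degrees(np.arctan2(R[1,1],R[0,1]))-90, s['position'])
E
```

```text
hinge [[0.3985, -0.281, 0.052], [0.4019, -0.2516, 0.052]] [ 0.4002 -0.2663  0.052 ] 0.029564901406788236
sleeve [[0.4811, -0.3048, 0.052], [0.4876, -0.2486, 0.052]] [ 0.4843 -0.2767  0.052 ] 0.056621705176530375
tip [[0.5822, -0.3251, 0.052], [0.5904, -0.2543, 0.052]] [ 0.5863 -0.2897  0.052 ] 0.07122700155851666
yaw -7.14876538219182 0.18754824337777645
grip from hinge [ 0.4845501  -0.27690993  0.052     ] origin from tip [ 0.4821174  -0.27660482  0.052     ]
top sleeves [[ 0.4848 -0.2486  0.052 ]
 [ 0.4784 -0.3062  0.052 ]] mean [ 0.48158088 -0.27740838  0.052     ]
tool y yaw -6.472475822315133 [ 0.46950971 -0.26729696  0.22221938]
```

Emit:
arm_command --series '[{"offset": [5, -4, -20], "rot": [0, 0, -0.3]}, {"offset": [5, -3, -20], "rot": [0, 0, -0.3]}, {"offset": [3.5, -3, -20], "rot": [0, 0, 0]}, {"offset": [0, 0, -20], "rot": [0, 0, 0]}, {"offset": [0, 0, -20], "rot": [0, 0, 0]}, {"offset": [0, 0, -20], "rot": [0, 0, 0]}, {"offset": [0, 0, -20], "rot": [0, 0, 0]}, {"offset": [0, 0, -15], "rot": [0, 0, 0]}, {"offset": [0, 0, -15], "rot": [0, 0, 0]}, {"offset": [0, 0, -15], "rot": [0, 0, 0]}, {"offset": [0, 0, -15], "rot": [0, 0, 0]}, {"offset": [0, 0, 0], "rot": [0, 0, 0]}, {"offset": [0, 0, 0], "rot": [0, 0, 0]}, {"offset": [0, 0, 0], "rot": [0, 0, 0]}]'

```text
t: 3.92
position: [0.4837, -0.2772, 0.0239]
orientation: [0.001, 0.061, 0.998, -0.0]
ft_force: [-0.7, -0.4, 0.6]
grip_width: 0.0878
finger_force: 0.0
```

Emit:
arm_command --series '[{"offset": [0, 0, 0], "rot": [0, 0, 0]}, {"offset": [0, 0, 0], "rot": [0, 0, 0]}, {"offset": [0, 0, 0], "rot": [0, 0, 0]}, {"offset": [0, 0, 0], "rot": [0, 0, 0]}, {"offset": [0, 0, 0], "rot": [0, 0, 0]}, {"offset": [0, 0, 0], "rot": [0, 0, 0]}, {"offset": [0, 0, 0], "rot": [0, 0, 0]}, {"offset": [0, 0, 0], "rot": [0, 0, 0]}, {"offset": [0, 0, 0], "rot": [0, 0, 0]}, {"offset": [0, 0, 0], "rot": [0, 0, 0]}]' --jaw 0.63 --newtons 30

```text
t: 4.75
position: [0.4835, -0.2778, 0.0232]
orientation: [0.001, 0.061, 0.998, -0.0]
ft_force: [1.4, 1.0, 5.0]
grip_width: 0.0555
finger_force: 8.6
```

Emit:
arm_command --series '[{"offset": [0, 0, 5], "rot": [0, 0, 0]}, {"offset": [0, 0, 10], "rot": [0, 0, 0]}, {"offset": [0, 0, 10], "rot": [0, 0, 0]}, {"offset": [0, 0, 10], "rot": [0, 0, 0]}, {"offset": [0, 0, 15], "rot": [0, 0, 0]}, {"offset": [0, 0, 15], "rot": [0, 0, 0]}, {"offset": [0, 0, 10], "rot": [0, 0, 0]}, {"offset": [0, 0, 0], "rot": [0, 0, 0]}, {"offset": [0, 0, 0], "rot": [0, 0, 0]}, {"offset": [0, 0, 0], "rot": [0, 0, 0]}, {"offset": [0, 0, 0], "rot": [0, 0, 0]}]'

```text
t: 5.67
position: [0.4825, -0.2775, 0.0963]
orientation: [-0.001, 0.061, 0.998, 0.001]
ft_force: [-0.6, -0.1, -1.5]
grip_width: 0.0556
finger_force: 6.8
```

Emit:
arm_command --series '[{"offset": [-3, 10, 0], "rot": [0, 0, 0]}, {"offset": [-3, 20, 0], "rot": [0, 0, 0]}, {"offset": [-3, 20, 0], "rot": [0, 0, 0]}, {"offset": [-3, 20, 0], "rot": [0, 0, 0]}, {"offset": [-3, 20, 0], "rot": [0, 0, 0]}, {"offset": [-3, 20, 0], "rot": [0, 0, 0]}, {"offset": [-3, 20, 0], "rot": [0, 0, 0]}, {"offset": [-3, 20, 0], "rot": [0, 0, 0]}, {"offset": [-3, 20, 0], "rot": [0, 0, 0]}, {"offset": [-3, 20, 0], "rot": [0, 0, 0]}, {"offset": [-2, 12, 0], "rot": [0, 0, 0]}, {"offset": [0, 0, 0], "rot": [0, 0, 0]}, {"offset": [0, 0, 0], "rot": [0, 0, 0]}, {"offset": [0, 0, 0], "rot": [0, 0, 0]}]'

```text
t: 6.83
position: [0.451, -0.0762, 0.0975]
orientation: [-0.0, 0.061, 0.998, -0.0]
ft_force: [-0.6, -0.6, -0.7]
grip_width: 0.0556
finger_force: 6.8
```

```bash
python3 - <<'E'
from h import *
import pickle
c=get('wrist'); pickle.dump(c,open('w3.pkl','wb')); t=get('top'); pickle.dump(t,open('t3.pkl','wb'))
a=cv2.resize(c['image'][:,:,::-1],(520,390))
b=cv2.resize(t['image'][146:264,220:330,::-1],(280,300),interpolation=cv2.INTER_CUBIC); b=np.vstack([b,np.zeros((90,280,3),np.uint8)])
cv2.imwrite('pics/w3.png',np.hstack([a,b]))
s=sense(); print(s['position'],s['orientation'],s['grip_width'],s['finger_force'],s['ft_force'])
E
```

```text
[ 0.45107905 -0.07651781  0.09747754] [-1.38513552e-04  6.18862165e-02  9.98083191e-01 -1.43728942e-04] 0.05543824702801349 6.796413359261351 [ 0.20851635  0.66752768 -1.18113213]
```

View pics/w3.png

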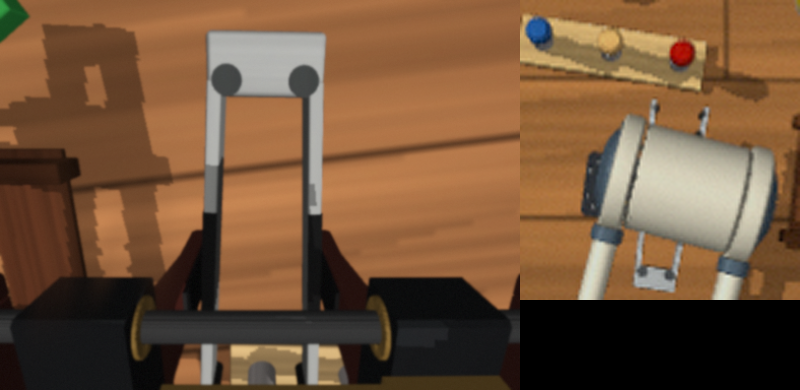

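The tongs are held level, with their hinges at (227,79) and (304,79) in the wrist picture. In the top crop the tips show at about (655,102) and (706,107), with the red knob at (682,53).

```bash
python3 - <<'E'
from h import *
import pickle
c=pickle.load(open('w3.pkl','rb')); t=pickle.load(open('t3.pkl','rb')); sd=pickle.load(open('side.pkl','rb'))
for z in (.1265,):
  H=plane(c,np.array([[227,79],[304,79]])*512/520,z); k=110/280
  T=plane(t,[[220+(655-520)*k,146+102*118/300],[220+(706-520)*k,146+107*118/300]],z)
  print(H,H.mean(0),T,T.mean(0)); d=T.mean(0)-H.mean(0); print(np.linalg.norm(d),np.degrees(np.arctan2(d[1],d[0])))
  u=d/np.linalg.norm(d); print('jaw',H.mean(0)+.17*u, T.mean(0)-.02*u)
def red(im):
    h=cv2.cvtColor(im,cv2.COLOR_RGB2HSV); return (((h[...,0]<6)|(h[...,0]>174))&(h[...,1]>180)&(h[...,2]>60)).astype(np.uint8)
# red knob: bounding band centre vs reprojected candidate
rays=[]
for cc,(y0,y1,x0,x1) in((t,(150,185,270,300)),(sd,(155,195,205,240))):
    m=red(cc['image'][y0:y1,x0:x1]); ys,xs=np.nonzero(m); uv=[xs.mean()+x0,ys.mean()+y0]; print(uv,(xs.min()+xs.max())/2+x0); rays.append(ray(cc,uv))
A=np.zeros((3,3));b=np.zeros(3)
for o,d in rays:
    d=d[0]/np.linalg.norm(d[0]);P=np.eye(3)-np.outer(d,d);A+=P;b+=P@o
X=np.linalg.solve(A,b);print('red tri',X,[proj(t,X),proj(sd,X)])
E
```

```text
[[ 0.36515256 -0.07963747  0.1265    ]
 [ 0.3688121  -0.04996262  0.1265    ]] [ 0.36698233 -0.06480004  0.1265    ] [[ 0.55327611 -0.06427655  0.1265    ]
 [ 0.54805143 -0.12078547  0.1265    ]] [ 0.55066377 -0.09253101  0.1265    ]
0.18576296250512986 -8.58528998997476
jaw [ 0.53507744 -0.0901779   0.1265    ] [ 0.53088788 -0.08954538  0.1265    ]
[np.float64(283.1449275362319), np.float64(166.71014492753622)] 283.0
[np.float64(221.45569620253164), np.float64(169.9367088607595)] 221.5
red tri [ 0.61696515 -0.09542318  0.0805424 ] [array([[283.11927046, 166.47827392]]), array([[221.67637895, 169.96608195]])]
```

Emit:
arm_command --series '[{"offset": [0, 0, -10], "rot": [0, 0, 0]}, {"offset": [0, 0, -15], "rot": [0, 0, 0]}, {"offset": [0, 0, -10], "rot": [0, 0, 0]}, {"offset": [0, 0, 0], "rot": [0, 0, 0]}, {"offset": [0, 0, 0], "rot": [0, 0, 0]}, {"offset": [8, -1, 0], "rot": [0, 0, 0]}, {"offset": [10, -1, 0], "rot": [0, 0, 0]}, {"offset": [10, -1, 0], "rot": [0, 0, 0]}, {"offset": [10, -1, 0], "rot": [0, 0, 0]}, {"offset": [10, -1, 0], "rot": [0, 0, 0]}, {"offset": [10, -1, 0], "rot": [0, 0, 0]}, {"offset": [10, -1, 0], "rot": [0, 0, 0]}, {"offset": [8, -1, 0], "rot": [0, 0, 0]}, {"offset": [5, 0, 0], "rot": [0, 0, 0]}, {"offset": [0, 0, 0], "rot": [0, 0, 0]}, {"offset": [0, 0, 0], "rot": [0, 0, 0]}, {"offset": [0, 0, 0], "rot": [0, 0, 0]}]'

```text
t: 8.35
position: [0.5319, -0.0838, 0.0627]
orientation: [-0.0, 0.061, 0.998, -0.0]
ft_force: [0.0, 0.6, -1.5]
grip_width: 0.0553
finger_force: 6.8
```

```bash
python3 - <<'E'
from h import *
import pickle
c=get('side'); t=get('top'); pickle.dump((c,t),open('st4.pkl','wb'))
a=cv2.resize(t['image'][145:205,250:320,::-1],(420,360),interpolation=cv2.INTER_CUBIC)
b=cv2.resize(c['image'][145:215,195:265,::-1],(360,360),interpolation=cv2.INTER_CUBIC)
cv2.imwrite('pics/w4.png',np.hstack([a,b]))
s=sense(); print(s['position'],s['orientation'],s['grip_width'],s['finger_force'],s['ft_force'])
E
```

```text
[ 0.53178089 -0.08375231  0.06270555] [-4.15457053e-06  6.14228939e-02  9.98111831e-01 -2.20078584e-05] 0.05548311512321468 6.796419106103713 [ 0.40405316 -0.48579279 -2.2165367 ]
```

View pics/w4.png

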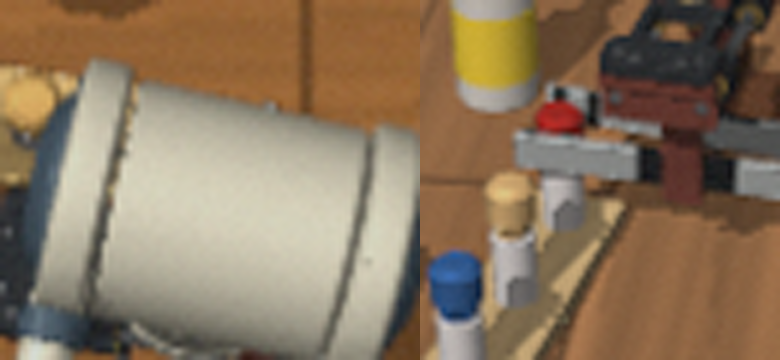

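The side view shows the red knob at (560,115) between the arms, with the near arm's tip at (515,150). I'll check the alignment along the tongs.

```bash
python3 - <<'E'
from h import *
import pickle
c,t=pickle.load(open('st4.pkl','rb'))
a=np.radians(-7.3); u=np.array([np.cos(a),np.sin(a),0]); l=np.array([-u[1],u[0],0])
tip=lambda p:[(p[0]-420)*70/360+195-.4,p[1]*70/360+145-.4]
for J in ([.616,-.096,.081],[.606,-.096,.081]):
    J=np.array(J)
    for s,n in ((1,'near'),(-1,'far')):
        print(n,[proj(c,J+.02*u+s*l*w+[0,0,dz]).round(1).tolist() for w in(.029,.035) for dz in(.011,-.011)])
print('seen near tip top/bottom',tip((516,131)),tip((516,167)),'far top tip',tip((548,86)))
m=cv2.cvtColor(c['image'][155:195,205:240],cv2.COLOR_RGB2HSV); k=((m[...,0]<6)|(m[...,0]>174))&(m[...,1]>180)&(m[...,2]>60); ys,xs=np.nonzero(k); print('red',xs.mean()+205,xs.min()+205,xs.max()+205)
# near tip / far tip on plane z=.092
P=plane(c,[tip((516,131)),tip((548,86))],.0918); print(P)
E
```

```text
near [[[212.7, 170.6]], [[213.0, 176.7]], [[212.0, 171.6]], [[212.4, 177.7]]]
far [[[218.7, 161.4]], [[219.0, 167.4]], [[219.3, 160.4]], [[219.6, 166.5]]]
near [[[215.9, 170.8]], [[216.2, 176.9]], [[215.3, 171.8]], [[215.6, 177.9]]]
far [[[221.8, 161.6]], [[222.1, 167.6]], [[222.4, 160.6]], [[222.7, 166.6]]]
seen near tip top/bottom [213.26666666666665, 170.07222222222222] [213.26666666666665, 177.07222222222222] far top tip [219.48888888888888, 161.32222222222222]
red 221.625 218 225
[[ 0.63835302 -0.0732278   0.0918    ]
 [ 0.62968748 -0.12819273  0.0918    ]]
```

Aligned within about 3 mm. Clamping now.

Emit:
arm_command --series '[{"offset": [0, 0, 0], "rot": [0, 0, 0]}, {"offset": [0, 0, 0], "rot": [0, 0, 0]}, {"offset": [0, 0, 0], "rot": [0, 0, 0]}, {"offset": [0, 0, 0], "rot": [0, 0, 0]}, {"offset": [0, 0, 0], "rot": [0, 0, 0]}, {"offset": [0, 0, 0], "rot": [0, 0, 0]}, {"offset": [0, 0, 0], "rot": [0, 0, 0]}, {"offset": [0, 0, 0], "rot": [0, 0, 0]}, {"offset": [0, 0, 0], "rot": [0, 0, 0]}, {"offset": [0, 0, 0], "rot": [0, 0, 0]}]' --jaw 0.3 --newtons 45

```text
t: 9.28
position: [0.5321, -0.0838, 0.0627]
orientation: [0.0, 0.061, 0.998, -0.0]
ft_force: [-0.8, -0.2, 0.4]
grip_width: 0.0446
finger_force: 44.8
```

Emit:
arm_command --series '[{"offset": [0, 0, 3], "rot": [0, 0, 0]}, {"offset": [0, 0, 6], "rot": [0, 0, 0]}, {"offset": [0, 0, 9], "rot": [0, 0, 0]}, {"offset": [0, 0, 12], "rot": [0, 0, 0]}, {"offset": [0, 0, 12], "rot": [0, 0, 0]}, {"offset": [0, 0, 12], "rot": [0, 0, 0]}, {"offset": [0, 0, 12], "rot": [0, 0, 0]}, {"offset": [0, 0, 12], "rot": [0, 0, 0]}, {"offset": [0, 0, 9], "rot": [0, 0, 0]}, {"offset": [0, 0, 3], "rot": [0, 0, 0]}, {"offset": [0, 0, 0], "rot": [0, 0, 0]}, {"offset": [0, 0, 0], "rot": [0, 0, 0]}]'

```text
t: 10.28
position: [0.532, -0.0838, 0.1523]
orientation: [-0.0, 0.061, 0.998, 0.0]
ft_force: [-0.2, -0.6, -1.2]
grip_width: 0.0449
finger_force: 44.8
```

```bash
python3 - <<'E'
from h import *
c=get('side'); m=cv2.cvtColor(c['image'][120:200,195:260],cv2.COLOR_RGB2HSV); k=((m[...,0]<6)|(m[...,0]>174))&(m[...,1]>180)&(m[...,2]>60); k=k.astype(np.uint8)
n,_,st,ce=cv2.connectedComponentsWithStats(k); print([(s.tolist(),q.round(1)) for s,q in zip(st[1:],ce[1:]) if s[4]>8], 'offset 195,120; expect centre',proj(c,[.616,-.096,.171]))
E
```

```text
[([22, 19, 9, 4, 28], array([26.1, 20.8]))] offset 195,120; expect centre [[220.7783441  143.94580595]]
```

The knob came up with the jaws, seen at (221,141) as expected. Next I carry it to the tray.

Emit:
arm_command --series '[{"offset": [-3, 7, 0], "rot": [0, 0, 0]}, {"offset": [-6, 15, 0], "rot": [0, 0, 0]}, {"offset": [-8, 20, 0], "rot": [0, 0, 0]}, {"offset": [-8, 20, 0], "rot": [0, 0, 0]}, {"offset": [-8, 20, 0], "rot": [0, 0, 0]}, {"offset": [-8, 20, 0], "rot": [0, 0, 0]}, {"offset": [-8, 20, 0], "rot": [0, 0, 0]}, {"offset": [-8, 20, 0], "rot": [0, 0, 0]}, {"offset": [-8, 20, 0], "rot": [0, 0, 0]}, {"offset": [-8, 20, 0], "rot": [0, 0, 0]}, {"offset": [-8, 20, 0], "rot": [0, 0, 0]}, {"offset": [-8, 20, 0], "rot": [0, 0, 0]}, {"offset": [-8, 20, 0], "rot": [0, 0, 0]}, {"offset": [-8, 20, 0], "rot": [0, 0, 0]}, {"offset": [-8, 20, 0], "rot": [0, 0, 0]}, {"offset": [-8, 20, 0], "rot": [0, 0, 0]}, {"offset": [-8, 20, 0], "rot": [0, 0, 0]}, {"offset": [-6, 15, 0], "rot": [0, 0, 0]}, {"offset": [-4, 10, 0], "rot": [0, 0, 0]}, {"offset": [-1, 5, 0], "rot": [0, 0, 0]}]'

```text
t: 12.0
position: [0.3909, 0.2693, 0.1521]
orientation: [-0.001, 0.061, 0.998, -0.0]
ft_force: [-0.4, -0.4, -2.0]
grip_width: 0.0444
finger_force: 44.8
```

Emit:
arm_command --series '[{"offset": [0, 0, 0], "rot": [0, 0, 0]}, {"offset": [0, 0, 0], "rot": [0, 0, 0]}, {"offset": [0, 0, 0], "rot": [0, 0, 0]}, {"offset": [0, 0, 0], "rot": [0, 0, 0]}, {"offset": [0, 0, 0], "rot": [0, 0, 0]}, {"offset": [0, 0, 0], "rot": [0, 0, 0]}, {"offset": [0, 0, 0], "rot": [0, 0, 0]}, {"offset": [0, 0, 0], "rot": [0, 0, 0]}]'

```text
t: 12.67
position: [0.3922, 0.268, 0.1526]
orientation: [0.0, 0.062, 0.998, -0.0]
ft_force: [-0.4, 0.6, -2.4]
grip_width: 0.0447
finger_force: 44.8
```

```bash
python3 - <<'E'
from h import *
c=get('side'); save(c,'end'); s=sense(); print(s['position'],s['grip_width'],s['finger_force'],s['ft_force'],s['joint_velocities'].round(3)); print(proj(c,[.476,.256,.171]))
E
```

```text
[0.3921519  0.26809774 0.15265748] 0.04493114718989414 44.84525263309479 [-0.22936105  0.88532472 -2.17054141] [ 0.004 -0.001  0.001 -0.001  0.     0.   ]
[[251.52785573 217.48508686]]
```

View pics/end.png

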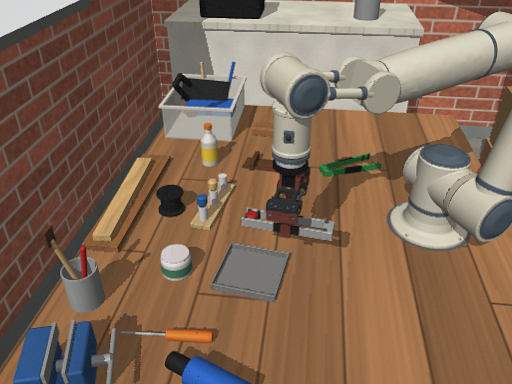

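The red knob is in the jaws at (251,215), matching the predicted point above the tray centre (251.5,217.5). The blue and plain knobs have not moved. Handing in.

```bash
python3 -c "
from station import sign_off
print(sign_off())"
```

```text
the job is handed in; nothing more can be done
None
```

I handed the job in at about 13 s with the red knob clamped in the tongs about 15 cm above the middle of the tray; in the last side picture the other knobs and bystanders looked unmoved, but the hand-in returned no verdict.

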